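# Find the socket that fits the stake plate's nut

## Robot

A 6-joint arm with a two-finger parallel gripper is mounted at the origin on the work surface. World frame = base frame: x ahead of the robot, y to its left, z up, the work surface at z = 0. Lengths are in mm, angles in rad, forces in N, time in s.
With the tool pointing down it reaches from about 375 to 900 mm from the base axis. Payload 3.1 kg.
Tool frame: the origin (TCP) lies between the finger pads; the fingertips stand 8 mm ahead of it and the grasp point (between the pads) lies 11 mm behind it; z points along the fingers, y is the direction in which the jaws open and shut (so a half turn about z gives the same grasp; the last joint's range is limited). The gripper opens to 85 mm and grips with 20 to 120 N. Pads are 22 mm wide; open, the fingers measure 114 mm over their backs; the gripper's body (76 mm by 85 mm) begins 54 mm behind the grasp point. The pads swing forward as they close: fully open they stand 13 mm farther back than shut.
Start: joints at [-1.284, 0.527, 1.433, -0, 1.181, -0.178], TCP at [280.729, -558.38, 239.31] pointing down, gripper open.
Joint ranges: [-3.08, 3.08], [-0.75, 2.2], [0.22, 2.44], [-1.43, 4.57], [0, 2.65], [-2.85, 2.85]. Speed limits (rad/s): [2.79, 2.79, 3.14, 3.14, 3.14, 3.14].

## Interface

Orientations are given as a unit quaternion [w, x, y, z].
In Python, from rig import readout, vision, workorder gives the robot as it stands.
- The arm moves only by the tool carry_out, never from a script. Its argument "rows" is a list of rows, each a list of 3 entries, a list of its own where there are three numbers: the shift along the tool's x, y, z in cm, then the turn about the tool's z in rad, then the finger opening in cm, from 0 to 8.54. In form: [[[dx, dy, dz], twist, grip], ...]. A call has 1 to 5 rows; each row is the pose to reach, as a shift and turn from the pose measured when the call began, along the tool's axes at that moment; what a row does not reach only later rows make up. A row lasts 1/12 s, in which the tool goes at most 41.7 mm and 7.16 degrees, less where a joint would pass 70% of its speed; a pose out of reach is approached as far as the arm can. A call with a gripper value outside its range is refused whole. The fingers move at their own pace and stop on an object; "squeeze" is the grip in N (left out, the last holds). Time passes only in rows, so rows that repeat a pose let the fingers close. It gives the time, the measured TCP pose, the force and the opening at its end, in the units of the state.
- readout.observe(): the state, without advancing time (a new reading comes with each control period).
- vision.get_image(name): name is "scene" or "side" or "wrist"; returns a dict with "img" (480x640x3 uint8, red, green, blue), "fx", "fy", "cx", "cy" (pixels), "world_from_camera" (4x4, takes a point from camera to world coordinates); the wrist camera has in their place "T_tool_cam" (4x4, takes a point from camera to tool coordinates, whose origin is the TCP and whose axes are the flange's). Camera axes: x right, y down, z forward; pixel columns grow to the right and rows downward; lengths in mm; the calibration is good to about 2 mm. A picture is of the moment at which its call begins: read the wrist's pose just before it. There is no depth.
- workorder.finish_job(): hands the job in, once; it reports no verdict.
The state is a dict: "clock": time; "joints": joint angles; "joint_velocities": joint speeds; "joint_efforts": joint torques, N m; "tcp_pos": TCP position; "ee_rot": TCP orientation; "contact_force": force on the tool from outside, world axes, zero at the start; "torque": the same for the moment, N m; "width": finger opening in mm.
Only numpy, scipy, OpenCV 4.12 (cv2) and the standard library are available. Lean on these libraries where they do the work, as an engineer would, in place of code of your own. Each camera call takes 0.05 s, during which the arm holds its last target.

## Task

On the silversmith's counter, lift the wooden ring stand off the stake plate and stand it upright on the counter, clear of the plate. Then look among the three sockets, trying them on the plate's hex nut, for the one that fits; those that do not fit are left standing upright on the counter, off the plate. Finish with the right socket pushed fully down over the nut and still held upright in the gripper - do not let go - and leave the hammer, jar and ring cone where they are.

Things in the scene. Friction and masses are not known exactly. Their poses are not given: they have to be found in the camera images.
- holder: Stake plate, fixed to the counter: dark steel, 100 mm (its x) by 200 mm (its y), 16 mm thick; origin at the centre of its underside, z up. 60 mm from its centre towards its +y a small anvil stake rises to 72 mm above the counter; 50 mm from its centre towards its -y stands the hex nut. Place and yaw vary.
- nut_seat (a point): Foot of the nut: on its axis, at the plate's top face, 16 mm above the counter. Fixed steel nut 24 mm between flats, 27.7 over corners, 17 tall, its top 8 mm bevelled from 24 to 18 mm between flats. Two flats face the plate's +x and -x. A socket fully home has its mouth on the plate at this point; one too small stops 17 mm higher.
- ring_stand: Loose wooden bridge, 100 g, standing on the plate astride the nut. Bar 22 mm wide (its x), 94 long (its y), 14 thick, top 48 mm above the feet: grip its middle across the 22 mm. Legs at both ends, 12 thick, 44 wide, 34 tall. On the bar, 34 mm either side of the middle, a peg with a ring, 20 mm dia, 24 tall. Origin: between the feet at their underside, z up.
- socket_a: One of two look-alike steel sockets (a, b), mouth down on the counter: round body 40 mm dia, 48 tall; square adapter 16x16 above it, to 90 mm (grip there), sides facing its x and y; 280 g. Hex well below, 22 deep, two flats facing its +x and -x. One well is 15, the other 26 mm between flats; only 26 passes the nut, 15 stops on its top. Which is which is unknown: try. Origin: centre of mouth, z up.
- socket_b: One of two look-alike steel sockets (a, b), mouth down on the counter: round body 40 mm dia, 48 tall; square adapter 16x16 above it, to 90 mm (grip there), sides facing its x and y; 280 g. Hex well below, 22 deep, two flats facing its +x and -x. One well is 15, the other 26 mm between flats; only 26 passes the nut, 15 stops on its top. Which is which is unknown: try. Origin: centre of mouth, z up.
- socket_c: Third steel socket, slim: like the others but its body is only 26 mm dia and its well 13 mm between flats, plainly too small for the nut; 150 g. Same heights (body 48, square 16x16 adapter to 90 mm). Mouth down on the counter. Origin: centre of mouth, z up.
- hammer: Bystander: hammer lying on the counter, 240 mm long; origin at the middle of its length, underside.
- jar: Bystander: glass jar with metal lid, 60 mm diameter, 80 mm tall; origin at the centre of its underside.
- ring_cone: Bystander: turned wooden ring cone, foot 56 mm diameter, 100 mm tall; origin at the centre of its underside.

How it is judged:
By the outcome, as a careful person would: the job done as asked, in the order asked, and still so for the second after the job is handed in, while the arm keeps its last pose, push and grip.
It also fails if it takes over 72 s, if anything falls off the work surface, if the arm or the gripper's body presses on something with over 40 N, if the wrist force passes 120 N, or if a joint passes its speed limit or range.

## Working session

There is one attempt and no reset: what is moved stays moved. The work goes in short steps, Python scripts to look and compute and a tool call to move; the robot and the scene stay as the last step left them, time stands still between calls to the robot, and variables do not carry over. Pictures are saved under pics/ and viewed, and the job is handed in when it is done.

Besides the shell and the picture viewer there is one more tool, called after "Call:" as name(argument=value, ...), one argument or row to a line, values as JSON. carry_out: Moves the arm, as the interface text tells. Its arguments: {"type":"object","properties":{"rows":{"type":"array"},"squeeze":{"type":"number"}},"required":["rows"]}

```bash
ls -la; mkdir -p pics
python3 - <<'E'
from rig import readout, vision
import cv2,numpy as np
print(readout.observe())
for n in ["scene","side","wrist"]:
    d=vision.get_image(n); cv2.imwrite(f"pics/{n}0.png",d["img"][:,:,::-1])
    print(n,d["fx"],d["fy"],d["cx"],d["cy"]); print(np.round(d.get("world_from_camera",d.get("T_tool_cam")),3).tolist())
E
```

```text
total 12
drwxr-xr-x  3 agent agent 4096 Dec  7 16:43 .
drwxr-xr-x 23 root  root  4096 Dec  7 16:43 ..
drwxr-xr-x  2 agent agent 4096 Dec  7 16:43 pics
{'clock': 0.0, 'joints': array([-1.28345370e+00,  5.28472468e-01,  1.43392003e+00,  4.21742284e-06,
        1.18137807e+00, -1.78516191e-01]), 'joint_velocities': array([-0.00031806,  0.00015075, -0.00042223, -0.00162176, -0.00123367,
       -0.0011649 ]), 'joint_efforts': array([ 1.44440164e-04, -4.42353845e+01, -1.78022557e+01, -4.30753869e-05,
        8.50632205e-03, -8.02691034e-06]), 'tcp_pos': array([ 280.55996801, -557.70396808,  238.32408159]), 'ee_rot': array([-1.08744974e-03,  9.72993987e-01,  2.30827892e-01, -5.72772598e-05]), 'contact_force': array([ 0.0788933 , -0.10433349, -0.05382898]), 'torque': array([-0.00584489, -0.05399204, -0.0075778 ]), 'width': 85.26771066193714}
scene 580.1530641894933 580.1530641894933 324.86857901979556 245.94298396676035
[[-0.281, 0.718, -0.637, 1260.757], [0.96, 0.205, -0.192, 283.643], [-0.008, -0.665, -0.747, 931.518], [0.0, 0.0, 0.0, 1.0]]
side 435.3876812579709 435.3876812579709 313.32458193074535 233.85846999199927
[[-0.755, -0.333, 0.564, 30.409], [-0.655, 0.407, -0.637, 605.396], [-0.018, -0.851, -0.525, 509.086], [0.0, 0.0, 0.0, 1.0]]
wrist 344.2140959571262 344.2140959571262 323.1108261381698 239.29467207374483
[[0.001, -0.955, -0.297, 75.318], [1.0, 0.001, -0.0, -1.13], [0.001, -0.297, 0.955, -134.11], [0.0, 0.0, 0.0, 1.0]]
```

View pics/scene0.png

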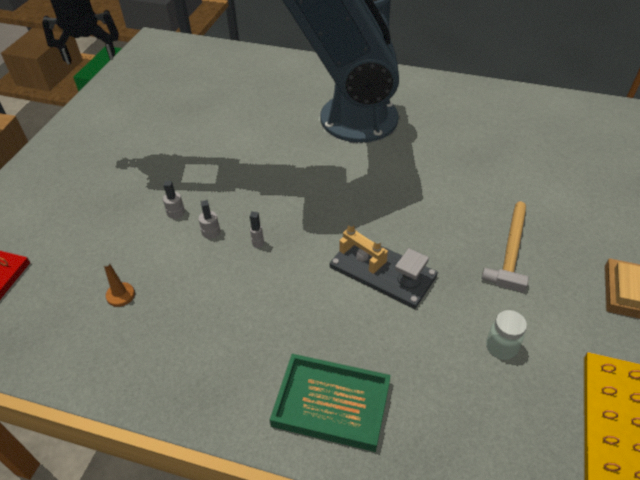

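View pics/side0.png

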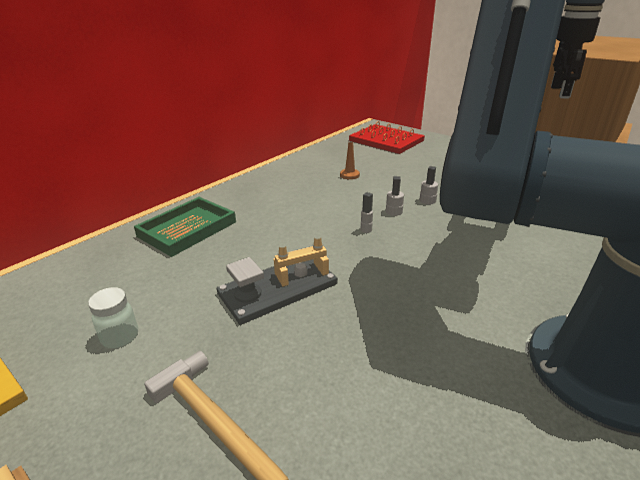

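View pics/wrist0.png

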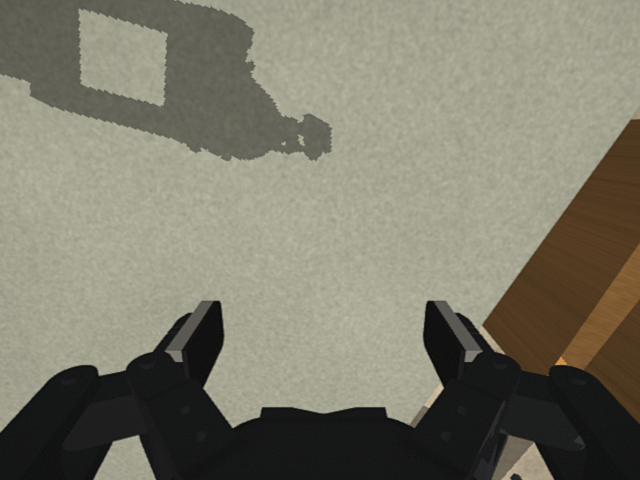

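```bash
cat > h.py <<'E'
from rig import readout, vision
import cv2,numpy as np
from scipy.spatial.transform import Rotation as R
def pose():
    o=readout.observe(); q=o["ee_rot"]; T=np.eye(4); T[:3,:3]=R.from_quat([q[1],q[2],q[3],q[0]]).as_matrix(); T[:3,3]=o["tcp_pos"]; return T,o
def shot(n,f=None):
    T,o=pose(); d=vision.get_image(n)
    W=np.array(d["world_from_camera"]) if n!="wrist" else T@np.array(d["T_tool_cam"])
    K=(d["fx"],d["fy"],d["cx"],d["cy"])
    if f: cv2.imwrite(f"pics/{f}.png",d["img"][:,:,::-1])
    return d["img"],K,W
def onz(K,W,uv,z):
    u,v=uv; r=W[:3,:3]@np.array([(u-K[2])/K[0],(v-K[3])/K[1],1]); c=W[:3,3]
    return c+r*(z-c[2])/r[2]
def proj(K,W,p):
    q=np.linalg.inv(W)@np.append(p,1); return np.array([K[0]*q[0]/q[2]+K[2],K[1]*q[1]/q[2]+K[3]])
def tri(a,b):
    # a,b=(K,W,uv)
    A=[];
    M=np.zeros((3,3));m=np.zeros(3)
    for K,W,uv in(a,b):
        r=W[:3,:3]@np.array([(uv[0]-K[2])/K[0],(uv[1]-K[3])/K[1],1]); r/=np.linalg.norm(r); P=np.eye(3)-np.outer(r,r); M+=P;m+=P@W[:3,3]
    return np.linalg.solve(M,m)
def go(target,yaw=None,T=None):
    """tool-frame shift cm to put TCP at target; yaw = direction of tool y in world (mod pi)"""
    if T is None: T,_=pose()
    s=T[:3,:3].T@(np.array(target)-T[:3,3])/10
    tw=None
    if yaw is not None:
        v=T[:3,:3].T@np.array([np.cos(yaw),np.sin(yaw),0]); tw=np.arctan2(-v[0],v[1]); tw=(tw+np.pi/2)%np.pi-np.pi/2
    print("shift cm",np.round(s,2),"twist",None if tw is None else round(tw,3)); return s,tw
E
python3 - <<'E'
from h import *
i,K,W=shot("scene"); cv2.imwrite("pics/sz1.png",cv2.resize(i[170:310,310:450,::-1],None,fx=5,fy=4.2,interpolation=cv2.INTER_CUBIC))
cv2.imwrite("pics/sz2.png",cv2.resize(i[170:310,90:280,::-1],None,fx=4,fy=4,interpolation=cv2.INTER_CUBIC))
j,K2,W2=shot("side"); cv2.imwrite("pics/dz1.png",cv2.resize(j[220:330,205:345,::-1],None,fx=5,fy=5,interpolation=cv2.INTER_CUBIC))
E
```

```text
(no output)
```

View pics/sz1.png

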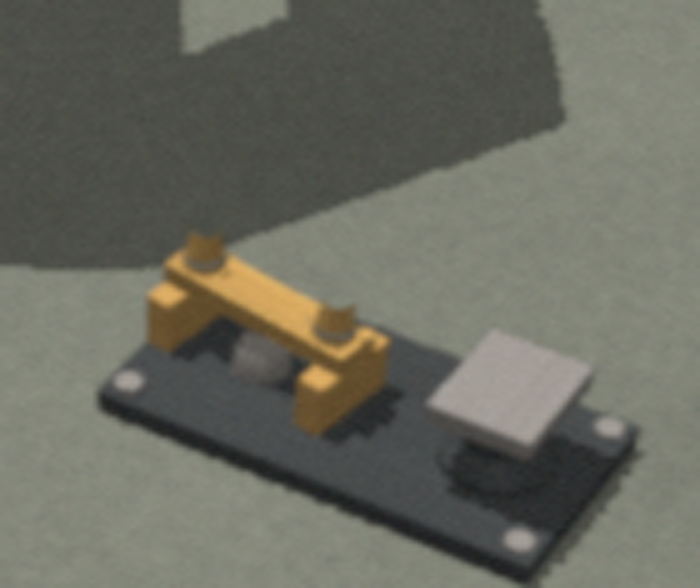

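View pics/sz2.png

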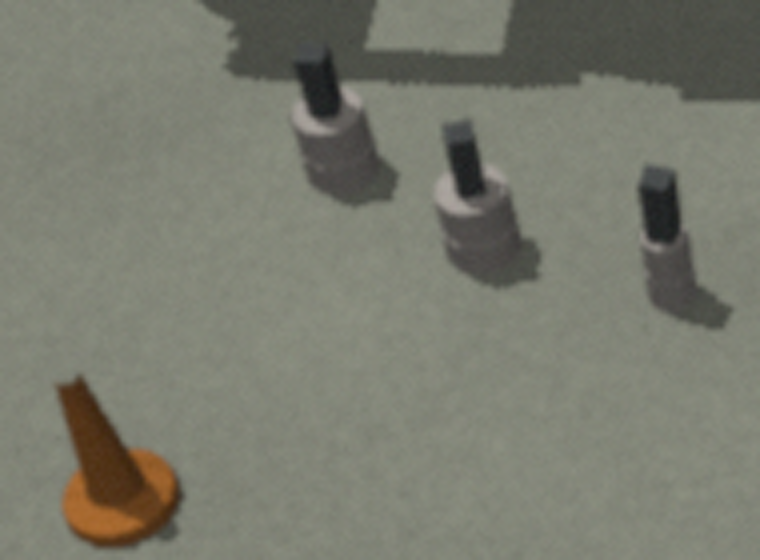

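View pics/dz1.png

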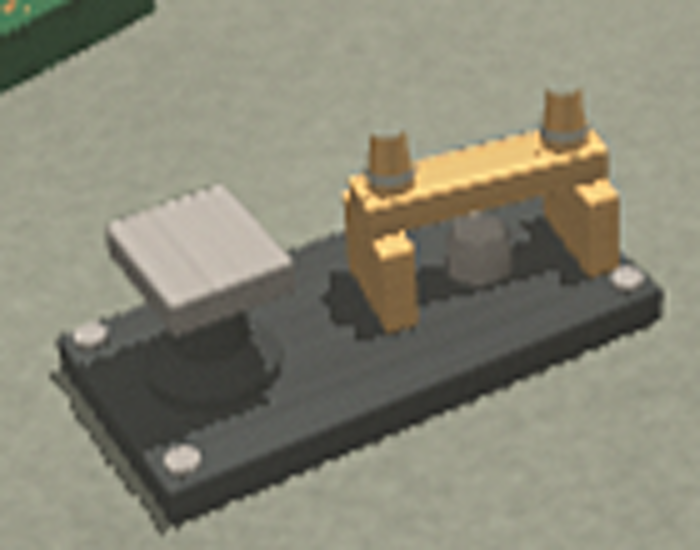

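Run:
```python
from h import *
i,K,W=shot("scene"); j,K2,W2=shot("side")
def sc(x,y): return (310+x/5,170+y/4.2)
def s2(x,y): return (90+x/4,170+y/4)
def sd(x,y): return (205+x/5,220+y/5)
for n,a,b,z in [("bolt -y +x?",sc(130,381),sd(628,275),16),("boltA",sc(520,540),sd(90,333),16),("boltB",sc(610,428),sd(182,458),16),
  ("pegbase-",sc(205,265),sd(565,142),48),("pegbase+",sc(333,335),sd(389,188),48)]:
    print(n,np.round(onz(K,W,a,z)),np.round(onz(K2,W2,b,z)),np.round(tri((K,W,a),(K2,W2,b))))
for n,a in [("s1",s2(312,52)),("s2",s2(457,130)),("s3",s2(657,175))]: print(n,np.round(onz(K,W,a,90)),)
for n,a in [("s1",(432,169)),("s2",(396.5,179)),("s3",(367.5,196))]: print(n,np.round(onz(K2,W2,a,90)),)
for n,a,z in [("cone",s2(120,500),0),("jarlid",(510,325),80),("hammerhead",(505,280),15),("hammer tail",(520,205),10)]: print(n,np.round(onz(K,W,a,z)))
```

```text
bolt -y +x? [513.  82.  16.] [439.  98.  16.] [473.  66. -25.]
boltA [565. 254.  16.] [568. 249.  16.] [565. 253.  18.]
boltB [488. 277.  16.] [491. 272.  16.] [489. 275.  18.]
pegbase- [458.  99.  48.] [484.  81.  48.] [470. 100.  62.]
pegbase+ [489. 160.  48.] [515. 146.  48.] [500. 161.  62.]
s1 [ 462. -309.   90.]
s2 [ 496. -209.   90.]
s3 [498. -97.  90.]
s1 [ 454. -304.   90.]
s2 [ 490. -203.   90.]
s3 [492. -91.  90.]
cone [ 706. -314.    0.]
jarlid [624. 428.  80.]
hammerhead [468. 421.  15.]
hammer tail [235. 436.  10.]
```

Run:
```python
from h import *
go((470,-180,250),np.radians(-73))
```

```text
shift cm [ 33.9  -25.29  -1.08] twist 0.169
```

Call:
carry_out(
  rows=[
    [[3,-2.3,-0.5],0.08,8.5],
    [[6,-4.6,-1],0.17,8.5],
    [[9,-6.8,-1],0.17,8.5],
    [[12,-9,-1],0.17,8.5],
    [[15,-11.2,-1],0.17,8.5],
  ],
)

```text
clock: 0.77
tcp_pos: [364.9, -389.4, 249.3]
ee_rot: [-0.0, 0.989, 0.147, 0.0]
contact_force: [0.7, 0.3, -0.4]
width: 85.4
```

Run:
```python
from h import *
print(pose()[1]['tcp_pos'])
go((470,-180,250),np.radians(-73))
```

```text
[ 364.85792073 -389.35822731  249.34240939]
shift cm [ 16.15 -16.97  -0.06] twist -0.002
```

Call:
carry_out(
  rows=[
    [[3.2,-3,0],0,8.5],
    [[5.8,-5.9,0],0,8.5],
    [[8.4,-8.8,0],0,8.5],
    [[11,-11.6,0],0,8.5],
    [[13.7,-14.4,0],0,8.5],
  ],
)

```text
clock: 1.18
tcp_pos: [454.5, -209.9, 249.6]
ee_rot: [0.0, 0.989, 0.147, 0.0]
contact_force: [0.3, -0.1, 0.2]
width: 85.1
```

Call:
carry_out(
  rows=[
    [[2.4,-2.4,0],0,8.5],
    [[2.4,-2.4,0],0,8.5],
  ],
)

```text
clock: 1.35
tcp_pos: [472.0, -174.4, 249.8]
ee_rot: [-0.001, 0.989, 0.15, 0.001]
contact_force: [-0.4, -0.4, -0.1]
width: 84.4
```

Run:
```python
from h import *
T,o=pose(); print(o['tcp_pos'],o['clock'])
i,K,W=shot("wrist","w1")
np.savez("w1",K=K,W=W,i=i)
```

```text
[ 472.02307263 -174.35754391  249.84006194] 1.35
```

View pics/w1.png

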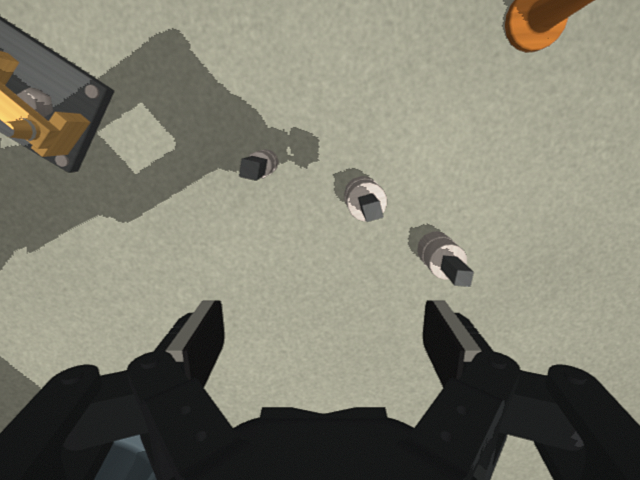

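Run:
```python
from h import *
d=np.load("w1.npz"); i=d["i"]
cv2.imwrite("pics/w1z.png",cv2.resize(i[155:295,330:485,::-1],None,fx=5,fy=4.2*5/4.2*0.85,interpolation=cv2.INTER_CUBIC))
```

```text
(no output)
```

View pics/w1z.png

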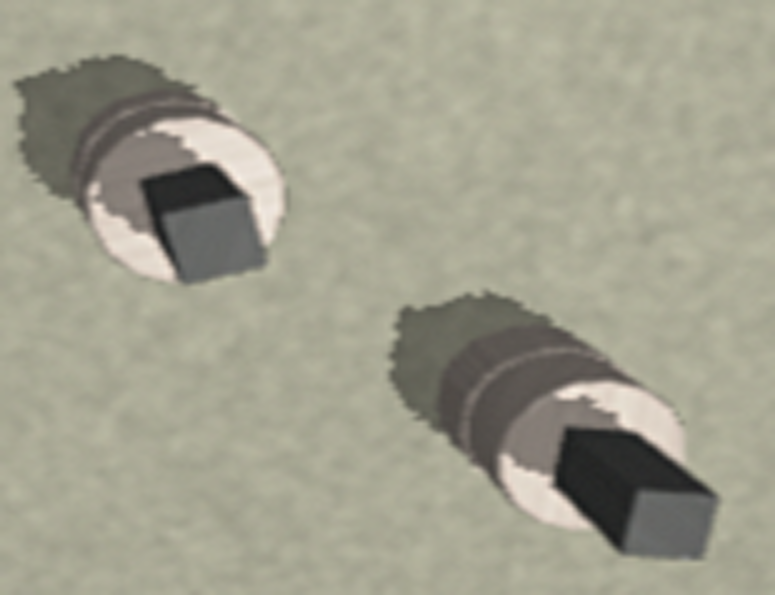

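Run:
```python
from h import *
d=np.load("w1.npz"); K=d["K"];W=d["W"]
for n,c in [("S2",[(163,213),(243,197),(266,262),(186,283)]),("S1",[(640,490),(716,496),(704,556),(624,555)])]:
    P=np.array([onz(K,W,(330+x/5,155+y/4.25),90) for x,y in c]); E=np.roll(P,-1,0)-P
    print(n,P.mean(0).round(1),np.linalg.norm(E,axis=1).round(1),(np.degrees(np.arctan2(E[:,1],E[:,0]))%90).round(1))
print(onz(K,W,(256,165),90))
go((475,105,250),np.radians(-26))
```

```text
S2 [ 493.8 -211.5   90. ] [14.1 14.3 14.5 15.4] [30.9 36.3 35.2 34.5]
S1 [ 459.1 -313.6   90. ] [14.2 14.2 14.9 15.4] [11.7 15.6 16.4 12.8]
[ 501.88544827 -104.55149649   90.        ]
shift cm [ 8.700e+00 -2.683e+01 -1.000e-02] twist -0.816
```

Call:
carry_out(
  rows=[
    [[1.2,-3.8,0],-0.12,8.5],
    [[2.4,-7.6,0],-0.24,8.5],
    [[3.6,-11.4,0],-0.36,8.5],
    [[4.8,-15.2,0],-0.48,8.5],
    [[6,-19,0],-0.6,8.5],
  ],
)

```text
clock: 1.82
tcp_pos: [472.3, 22.4, 250.0]
ee_rot: [0.0, 0.9, 0.437, 0.0]
contact_force: [0.6, 0.4, -0.2]
width: 85.1
```

Run:
```python
from h import *
go((475,105,250),np.radians(-26))
```

```text
shift cm [ 6.66 -4.9  -0.  ] twist -0.213
```

Call:
carry_out(
  rows=[
    [[3,-2.2,0],-0.11,8.5],
    [[6.7,-4.9,0],-0.21,8.5],
    [[6.7,-4.9,0],-0.21,8.5],
  ],
)

```text
clock: 2.07
tcp_pos: [475.0, 109.7, 250.2]
ee_rot: [-0.0, 0.847, 0.532, 0.001]
contact_force: [0.0, -0.4, 0.1]
width: 85.2
```

Run:
```python
from h import *
T,o=pose(); print(o['tcp_pos'],o['clock'],o['joints'])
i,K,W=shot("wrist","w2")
np.savez("w2",K=K,W=W,i=i)
```

```text
[474.98809743 109.68908387 250.20230886] 2.0667 [-0.00386336  0.32744766  1.75775115  0.00208445  1.05440687  0.44428213]
```

View pics/w2.png

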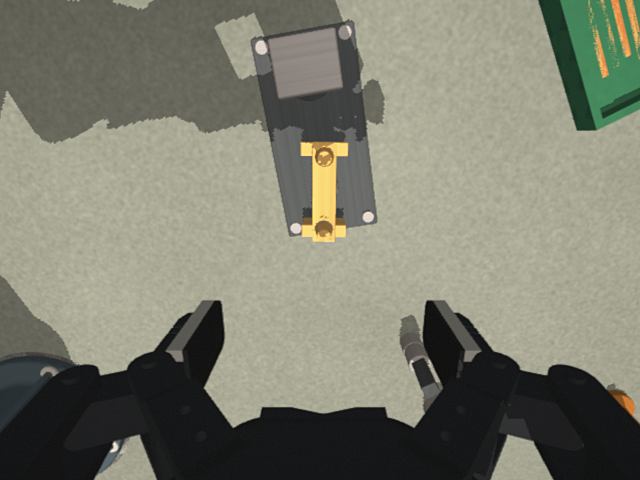

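Run:
```python
from h import *
d=np.load("w2.npz"); K=d["K"];W=d["W"]; i=d["i"]
B=np.array([onz(K,W,c,17) for c in [(261,47),(345,32),(296,228),(368,217)]])
print(B.round(1)); c=B.mean(0); ax=(B[0]+B[1]-B[2]-B[3]); ang=np.arctan2(ax[1],ax[0]); print("plate c",c.round(1),"ydir",np.degrees(ang), np.linalg.norm(B[0]-B[2]),np.linalg.norm(B[0]-B[1]))
u=np.array([np.cos(ang),np.sin(ang)]); print("nut",c[:2]-50*u)
a,b=[onz(K,W,c,86) for c in [(324,156),(323,228)]]; print("stand",(a+b)/2,np.degrees(np.arctan2(*(a-b)[1::-1])),np.linalg.norm(a-b))
hsv=cv2.cvtColor(i,cv2.COLOR_RGB2HSV); m=cv2.inRange(hsv,(12,90,120),(30,255,255)); m[:,500:]=0
for v in (180,190,200): 
    xs=np.where(m[v])[0]; p,q=[onz(K,W,(x,v),64) for x in (xs.min()-.0,xs.max()+1)]; print(v,xs.min(),xs.max(),((p+q)/2).round(1),np.linalg.norm(p-q))
cv2.imwrite("pics/w2z.png",cv2.resize(i[10:250,230:400,::-1],None,fx=3.4,fy=2.5*1,interpolation=cv2.INTER_CUBIC))
```

```text
[[487.6 275.1  17. ]
 [565.  251.8  17. ]
 [436.5 101.4  17. ]
 [513.2  78.3  17. ]]
plate c [500.6 176.6  17. ] ydir 73.48857636159376 181.07921449244478 80.8279035163668
nut [486.35652116 128.70990532]
stand [485.55536511 133.51387686  86.        ] 63.53880988770479 62.97927601462814
180 312 336 [490.1 140.8  64. ] 23.128402296572922
190 312 335 [485.7 132.6  64. ] 22.393236848584195
200 312 335 [481.6 124.1  64. ] 22.58649112336797
```

View pics/w2z.png

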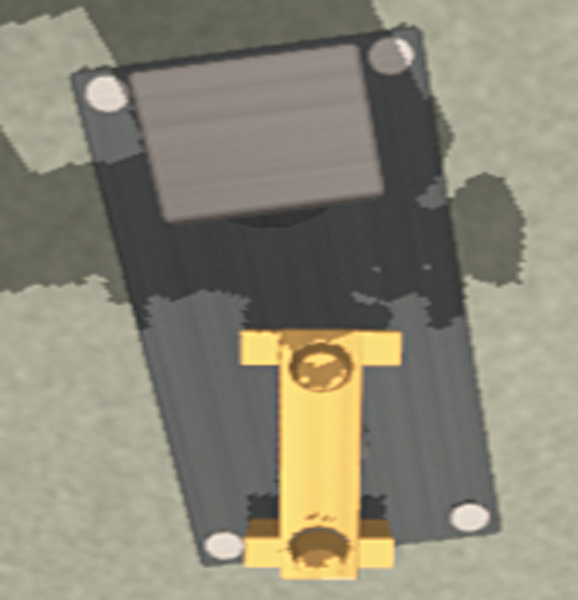

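Run:
```python
from h import *
go((485,131,130),np.radians(-26.5));go((485,131,47),np.radians(-26.5))
```

```text
shift cm [ 2.5  -0.15 12.01] twist 0.01
shift cm [ 2.49 -0.16 20.31] twist 0.01
```

Call:
carry_out(
  rows=[
    [[1.2,-0.1,4],0.01,8.5],
    [[2.5,-0.15,8],0.01,8.5],
    [[2.5,-0.15,11],0.01,8.5],
    [[2.5,-0.15,13],0.01,8.5],
    [[2.5,-0.15,13],0.01,8.5],
  ],
)

```text
clock: 2.53
tcp_pos: [482.7, 128.8, 116.3]
ee_rot: [-0.001, 0.851, 0.525, -0.003]
contact_force: [-1.0, 0.3, -0.4]
width: 84.7
```

Run:
```python
from h import *
i,K,W=shot("wrist","w3")
go((485,131,47),np.radians(-26.5))
```

```text
shift cm [0.23 0.01 7.14] twist -0.002
```

View pics/w3.png

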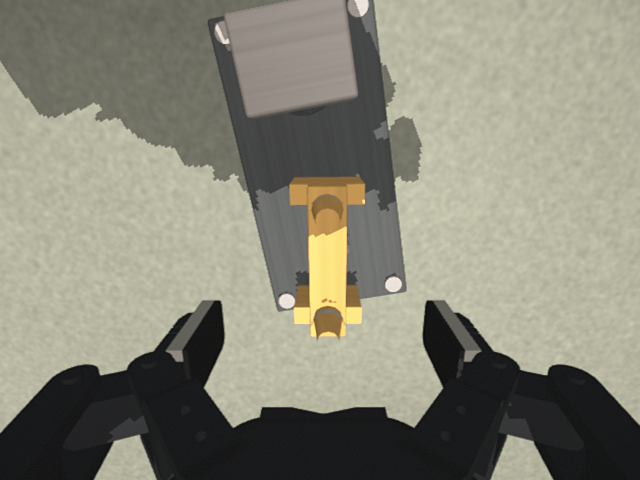

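Call:
carry_out(
  rows=[
    [[0.2,0,3],0,8.5],
    [[0.2,0,5.5],0,8.5],
    [[0.2,0,7.1],0,6],
    [[0.2,0,7.1],0,3],
    [[0.2,0,7.1],0,1],
  ],
  squeeze=35,
)

```text
clock: 3.0
tcp_pos: [485.8, 129.7, 48.2]
ee_rot: [-0.0, 0.851, 0.525, -0.001]
contact_force: [-0.4, -0.6, 0.7]
width: 51.1
```

Call:
carry_out(
  rows=[
    [[0,0,0],0,1],
    [[0,0,0],0,1],
    [[0,0,0],0,1],
    [[0,0,0],0,1],
  ],
)

```text
clock: 3.33
tcp_pos: [487.4, 129.4, 50.1]
ee_rot: [0.001, 0.851, 0.525, 0.001]
contact_force: [0.1, -2.2, 7.6]
width: 21.6
```

Run:
```python
from h import *
i,K,W=shot("wrist","w4")
go((600,20,140),np.radians(-26.5))
```

```text
shift cm [-4.72 15.   -8.95] twist -0.004
```

View pics/w4.png

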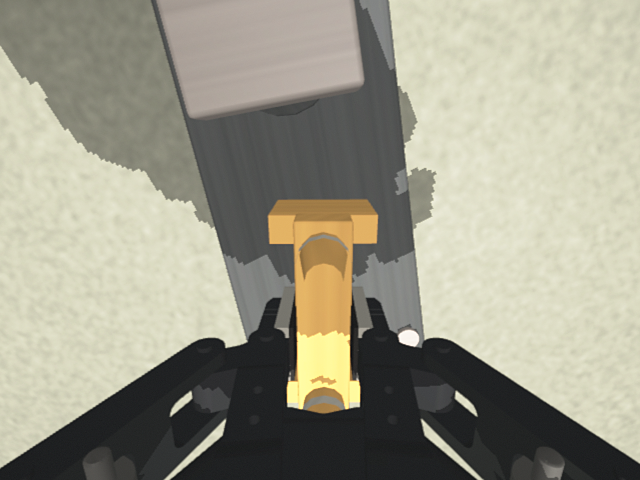

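Call:
carry_out(
  rows=[
    [[0,0,-1.5],0,1],
    [[0,0,-4],0,1],
    [[0,0,-7],0,1],
    [[0,0,-9],0,1],
    [[0,0,-9],0,1],
  ],
)

```text
clock: 3.8
tcp_pos: [489.9, 129.9, 144.6]
ee_rot: [0.003, 0.851, 0.525, 0.005]
contact_force: [0.9, -0.0, -1.6]
width: 21.5
```

Run:
```python
from h import *
i,K,W=shot("wrist","w5");T,o=pose();print(o['contact_force'],o['width'])
go((600,20,140),np.radians(-26.5))
go((600,20,34),np.radians(-26.5))
```

```text
[-0.12058842 -0.69000173 -0.64936569] 21.41834675922713
shift cm [-4.81 14.87  0.38] twist -0.003
shift cm [-4.84 14.78 10.98] twist -0.003
```

View pics/w5.png

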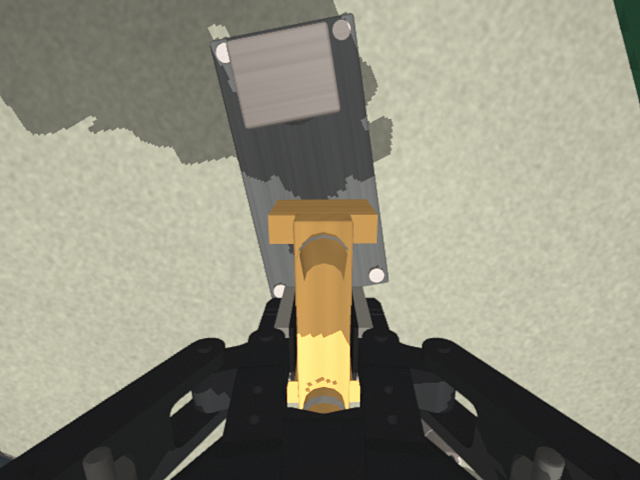

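Call:
carry_out(
  rows=[
    [[-1,3.5,0],0,1],
    [[-2.2,7,0],0,1],
    [[-3.4,10.5,0],0,1],
    [[-4.8,14.8,0],0,1],
    [[-4.8,14.8,3],0,1],
  ],
)

```text
clock: 4.27
tcp_pos: [610.8, 14.3, 118.2]
ee_rot: [0.01, 0.852, 0.523, 0.011]
contact_force: [2.9, -0.6, 0.5]
width: 21.6
```

Run:
```python
from h import *
go((600,20,34),np.radians(-26.5))
```

```text
shift cm [-0.05 -1.47  8.38] twist -0.007
```

Call:
carry_out(
  rows=[
    [[0,-0.3,2],0,1],
    [[0,-0.3,4],0,1],
    [[0,-0.3,6],0,1],
    [[0,-0.3,6.8],0,1],
    [[0,-0.3,7],0,1],
  ],
)

```text
clock: 4.68
tcp_pos: [607.8, 15.5, 45.1]
ee_rot: [0.008, 0.852, 0.523, 0.009]
contact_force: [-0.4, -0.7, -0.6]
width: 20.8
```

Run:
```python
from h import *
go((600,20,34),np.radians(-26.5));T,o=pose();print(o['tcp_pos'],T[:3,:3].round(4),o['contact_force'])
```

```text
shift cm [ 0.04 -0.93  1.09] twist -0.007
[607.82240413  15.5271642   45.07569303] [[ 0.4522  0.8916  0.0233]
 [ 0.8919 -0.4522 -0.0051]
 [ 0.006   0.0231 -0.9997]] [-0.41261569 -0.65385396 -0.63758469]
```

Call:
carry_out(
  rows=[
    [[0,0,0.4],0,1],
    [[0,0,0.7],0,1],
    [[0,0,1.0],0,1],
    [[0,0,1.1],0,1],
    [[0,0,1.1],0,1],
  ],
)

```text
clock: 5.1
tcp_pos: [608.4, 15.5, 34.7]
ee_rot: [0.009, 0.852, 0.523, 0.009]
contact_force: [0.5, 0.2, -1.1]
width: 21.1
```

Call:
carry_out(
  rows=[
    [[0,0,0.2],0,1],
    [[0,0,0.2],0,1],
  ],
)

```text
clock: 5.27
tcp_pos: [608.7, 15.6, 34.3]
ee_rot: [0.009, 0.852, 0.523, 0.009]
contact_force: [-2.4, 0.8, 6.0]
width: 21.2
```

Run:
```python
from h import *
i,K,W=shot("side");cv2.imwrite("pics/d6.png",cv2.resize(i[120:300,200:440,::-1],None,fx=3,fy=3))
T,o=pose();print(o['tcp_pos'],o['contact_force'])
```

```text
[608.71417326  15.59678386  34.31444829] [-1.58470006  0.65790563  6.48700178]
```

View pics/d6.png

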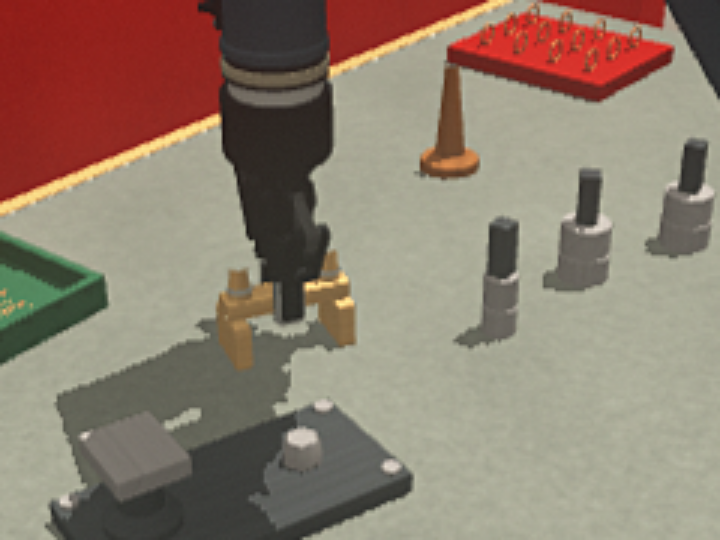

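Contact made (6 N) with the stand on its feet. Open and rise.

Call:
carry_out(
  rows=[
    [[0,0,0],0,3],
    [[0,0,0],0,5],
    [[0,0,0],0,7],
    [[0,0,0],0,8],
    [[0,0,-1],0,8],
  ],
)

```text
clock: 5.73
tcp_pos: [607.1, 15.8, 42.9]
ee_rot: [0.008, 0.852, 0.523, 0.008]
contact_force: [-0.0, 0.2, -0.1]
width: 76.9
```

Call:
carry_out(
  rows=[
    [[0,0,-3],0,8],
    [[0,0,-7],0,8],
    [[0,0,-11],0,8],
    [[0,0,-15],0,8],
    [[0,0,-17],0,8],
  ],
)

```text
clock: 6.15
tcp_pos: [605.6, 16.4, 218.7]
ee_rot: [0.01, 0.852, 0.523, 0.011]
contact_force: [0.4, 0.3, 0.6]
width: 79.9
```

Run:
```python
from h import *
T,o=pose();print(o['tcp_pos'],T[:3,:3].round(4),o['joints'])
shot("wrist","w7")
go((470,-150,200),np.radians(-55))
```

```text
[605.5733968   16.42452109 218.74027808] [[ 0.4518  0.8916  0.0298]
 [ 0.8921 -0.4518 -0.0061]
 [ 0.0081  0.0293 -0.9995]] [-0.15650219  0.51399403  1.52610656 -0.00153533  1.0711112   0.31312553]
shift cm [-21.05  -4.8    1.78] twist 0.491
```

View pics/w7.png

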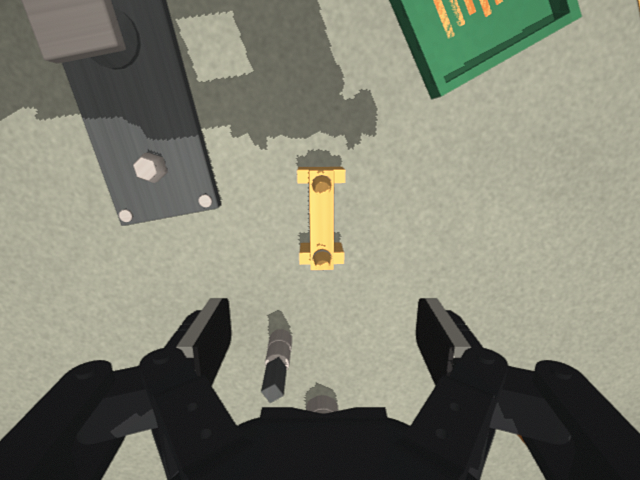

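Run:
```python
from h import *
go((492,-208,190),np.radians(-55.5))
```

```text
shift cm [-25.24  -0.26   2.9 ] twist 0.5
```

Call:
carry_out(
  rows=[
    [[-4,0,0.5],0.1,8],
    [[-8,-0.1,1],0.2,8],
    [[-12,-0.1,1.5],0.3,8],
    [[-16,-0.2,2],0.4,8],
    [[-20,-0.2,2.5],0.5,8],
  ],
)

```text
clock: 6.62
tcp_pos: [514.7, -162.4, 194.7]
ee_rot: [0.009, 0.955, 0.294, 0.016]
contact_force: [0.5, -0.2, 0.1]
width: 79.9
```

Run:
```python
from h import *
T,o=pose();print(o['tcp_pos'],T[:3,2].round(4))
go((492,-208,190),np.radians(-55.5))
```

```text
[ 514.72200241 -162.43912357  194.74103506] [ 0.0355 -0.0071 -0.9993]
shift cm [-4.45  2.47  0.43] twist -0.004
```

Call:
carry_out(
  rows=[
    [[-3,1.8,0.3],0,8],
    [[-4.3,2.5,0.4],0,8],
    [[-4.3,2.5,0.4],0,8],
  ],
)

```text
clock: 6.87
tcp_pos: [491.8, -210.5, 190.2]
ee_rot: [0.009, 0.956, 0.292, 0.016]
contact_force: [0.3, -0.2, 0.7]
width: 80.4
```

Run:
```python
from h import *
T,o=pose();print(o['tcp_pos'],T[:3,2].round(4))
i,K,W=shot("wrist","w8")
np.savez("w8",K=K,W=W,i=i)
```

```text
[ 491.84490297 -210.49857381  190.21173469] [ 0.0348 -0.0079 -0.9994]
```

View pics/w8.png

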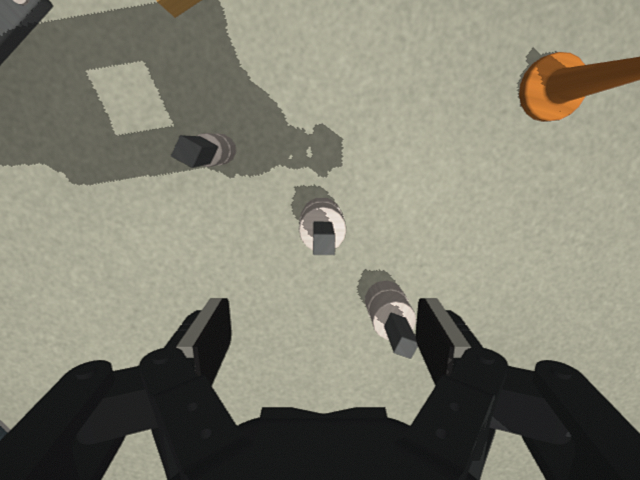

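Call:
carry_out(
  rows=[
    [[-1.8,-2.8,-0.2],0,8],
    [[-3.6,-5.6,-0.4],0,8],
    [[-5.4,-8.4,-0.6],0,8],
  ],
)

```text
clock: 7.17
tcp_pos: [400.1, -167.8, 192.9]
ee_rot: [0.008, 0.956, 0.293, 0.016]
contact_force: [-0.8, 0.9, -0.3]
width: 80.3
```

Run:
```python
from h import *
T,o=pose();print(o['tcp_pos'],T[:3,2].round(4),o['joint_velocities'].round(3))
go((492,-210,190))
```

```text
[ 400.13703392 -167.83728128  192.91085451] [ 0.0356 -0.0065 -0.9993] [-0.233 -0.503  0.921  0.017 -0.418 -0.256]
shift cm [5.23 8.63 0.65] twist None
```

Call:
carry_out(
  rows=[
    [[2,3,0.2],0,8],
    [[3.8,6,0.4],0,8],
    [[5.2,8.6,0.7],0,8],
    [[5.2,8.6,0.7],0,8],
    [[5.2,8.6,0.7],0,8],
  ],
)

```text
clock: 7.58
tcp_pos: [493.3, -209.2, 189.5]
ee_rot: [0.009, 0.955, 0.294, 0.017]
contact_force: [-1.4, 0.4, 1.3]
width: 80.0
```

Run:
```python
from h import *
T,o=pose();print(o['tcp_pos'],T[:3,2].round(4),o['joint_velocities'].round(3))
i,K,W=shot("wrist"); 
np.savez("w9",K=K,W=W,i=i)
print(proj(K,W,(493.8,-211.5,90)))
cv2.imwrite("pics/w9.png",cv2.resize(i[170:290,260:400,::-1],None,fx=5,fy=5,interpolation=cv2.INTER_CUBIC))
```

```text
[ 493.31460137 -209.19549006  189.54959911] [ 0.0366 -0.0066 -0.9993] [-0.007 -0.02   0.07  -0.003  0.017 -0.005]
[324.31569895 247.8263178 ]
```

View pics/w9.png

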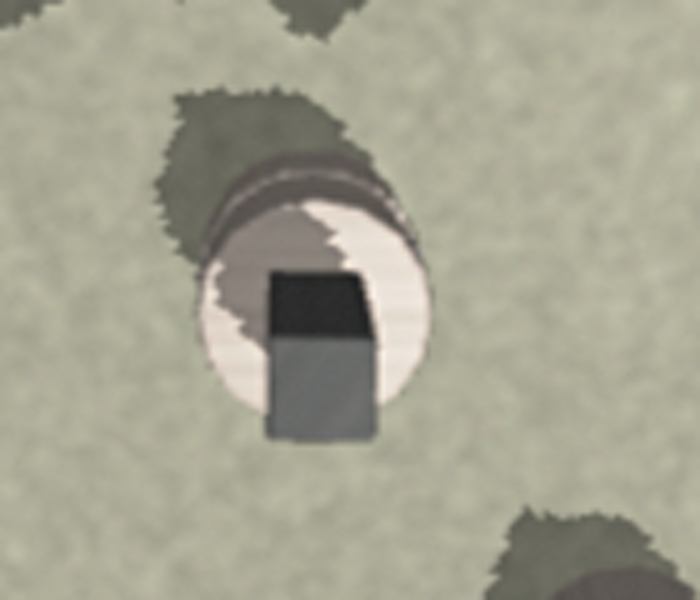

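Run:
```python
from h import *
go((493.8,-211.5,61),np.radians(-55.5))
```

```text
shift cm [-0.34  0.07 12.82] twist -0.004
```

Call:
carry_out(
  rows=[
    [[-0.1,0,4],0,8],
    [[-0.3,0.1,8],0,8],
    [[-0.3,0.1,11.5],0,8],
    [[-0.3,0.1,12.8],0,6],
    [[-0.3,0.1,12.8],0,4],
  ],
  squeeze=60,
)

```text
clock: 8.05
tcp_pos: [491.2, -208.7, 58.2]
ee_rot: [0.004, 0.956, 0.295, 0.013]
contact_force: [0.5, 0.6, -0.1]
width: 58.0
```

Call:
carry_out(
  rows=[
    [[0,0,0],0,2],
    [[0,0,0],0,0.5],
    [[0,0,0],0,0.5],
    [[0,0,0],0,0.5],
    [[0,0,0],0,0.5],
  ],
)

```text
clock: 8.47
tcp_pos: [491.8, -209.0, 59.4]
ee_rot: [0.005, 0.956, 0.295, 0.014]
contact_force: [-0.1, -0.0, 2.8]
width: 15.2
```

Run:
```python
from h import *
T,o=pose();print(o['tcp_pos'],T[:3,2].round(4),T[:3,1].round(3),o['width'],o['contact_force'])
i,K,W=shot("side");cv2.imwrite("pics/d10.png",cv2.resize(i[120:260,320:460,::-1],None,fx=4,fy=4))
```

```text
[ 491.77176066 -208.9779428    59.40897116] [ 0.0289 -0.001  -0.9996] [ 0.563 -0.826  0.017] 15.233692208894176 [-0.05680841 -0.02261688  2.77338935]
```

View pics/d10.png

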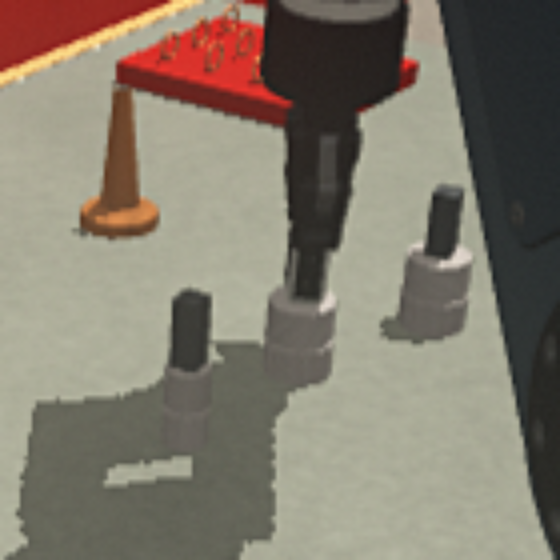

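Call:
carry_out(
  rows=[
    [[0,0,-1],0,0.5],
    [[0,0,-4],0,0.5],
    [[0,0,-8],0,0.5],
    [[0,0,-11],0,0.5],
    [[0,0,-12],0,0.5],
  ],
)

```text
clock: 8.93
tcp_pos: [490.0, -210.1, 184.2]
ee_rot: [0.008, 0.955, 0.295, 0.016]
contact_force: [0.1, -1.8, -2.4]
width: 15.1
```

Run:
```python
from h import *
T,o=pose();print(o['tcp_pos'],T[:3,2].round(4),T[:3,1].round(3),o['width'],o['contact_force'])
go((486.4,128.7,170),np.radians(-46.5))
```

```text
[ 490.00931285 -210.05454283  184.21059484] [ 0.0356 -0.0057 -0.9994] [ 0.563 -0.826  0.025] 15.14525927437595 [ 0.10784611 -1.79090003 -2.43646218]
shift cm [ 18.75 -28.23   1.21] twist -0.161
```

Call:
carry_out(
  rows=[
    [[1.5,-2.4,0],-0.04,0.5],
    [[3.6,-5.4,0],-0.08,0.5],
    [[5.8,-8.6,0],-0.12,0.5],
    [[8,-12,0],-0.16,0.5],
    [[10,-15,0],-0.16,0.5],
  ],
)

```text
clock: 9.35
tcp_pos: [486.4, -27.6, 182.5]
ee_rot: [0.008, 0.929, 0.37, 0.014]
contact_force: [0.3, -0.4, -2.5]
width: 15.2
```

Run:
```python
from h import *
T,o=pose();print(o['tcp_pos'],T[:3,2].round(4))
go((486.4,128.7,170),np.radians(-46.5))
```

```text
[486.43845883 -27.55725068 182.53029293] [ 0.033  -0.0046 -0.9994]
shift cm [ 10.72 -11.37   1.18] twist -0.0
```

Call:
carry_out(
  rows=[
    [[3,-3,0.2],0,0.5],
    [[6,-6,0.5],0,0.5],
    [[8.5,-9,0.8],0,0.5],
    [[10.2,-10.8,1],0,0.5],
    [[10.2,-10.8,1],0,0.5],
  ],
)

```text
clock: 9.77
tcp_pos: [484.2, 125.6, 170.8]
ee_rot: [0.007, 0.928, 0.373, 0.013]
contact_force: [0.3, -0.4, -2.6]
width: 15.3
```

Run:
```python
from h import *
T,o=pose();print(o['tcp_pos'],T[:3,2].round(4),o['joint_velocities'].round(2))
i,K,W=shot("wrist","w11");np.savez("w11",K=K,W=W,i=i)
go((486.4,128.7,170),np.radians(-46.5))
print(proj(K,W,(486.4,128.7,33)),proj(K,W,(486.4,128.7,16)),[proj(K,W,b).round() for b in [(487.6,275.1,17),(565,251.8,17),(436.5,101.4,17),(513.2,78.3,17)]])
```

```text
[484.16354376 125.57796621 170.78734436] [ 0.0296 -0.0027 -0.9996] [-0.08 -0.01  0.   -0.06 -0.   -0.07]
shift cm [ 0.48 -0.27  0.1 ] twist 0.005
[320.11797246 227.77539667] [319.8580263  222.95344285] [array([184.,  95.]), array([273.,  38.]), array([304., 282.]), array([382., 240.])]
```

View pics/w11.png

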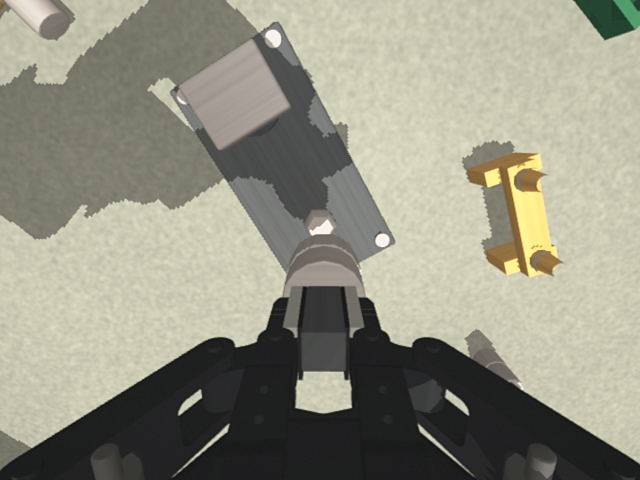

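Call:
carry_out(
  rows=[
    [[0.5,-0.3,1.5],0,0.5],
    [[0.5,-0.3,3.5],0,0.5],
    [[0.5,-0.3,5.5],0,0.5],
    [[0.5,-0.3,6.5],0,0.5],
    [[0.5,-0.3,6.5],0,0.5],
  ],
)

```text
clock: 10.23
tcp_pos: [486.5, 127.6, 103.9]
ee_rot: [0.007, 0.928, 0.372, 0.01]
contact_force: [-0.4, 0.8, -2.9]
width: 15.6
```

Run:
```python
from h import *
T,o=pose();print(o['tcp_pos'],T[:3,2].round(4),o['contact_force'])
i,K,W=shot("wrist");np.savez("w12",K=K,W=W,i=i)
go((486.4,128.7,94),np.radians(-46.5))
m=T[:3,3]+np.array([0,0,-59.4]); print(proj(K,W,m),proj(K,W,(486.4,128.7,33)))
cv2.imwrite("pics/w12.png",i[:,:,::-1])
j,_,_=shot("side");cv2.imwrite("pics/d12.png",cv2.resize(j[200:330,200:360,::-1],None,fx=4,fy=4,interpolation=cv2.INTER_CUBIC))
```

```text
[486.51974323 127.62294444 103.8849439 ] [ 0.0245 -0.0048 -0.9997] [-0.43309143  0.78093033 -2.87768559]
shift cm [-0.03 -0.16  1.1 ] twist 0.004
[323.21723616 265.29970958] [321.50009171 257.90432415]
```

View pics/w12.png

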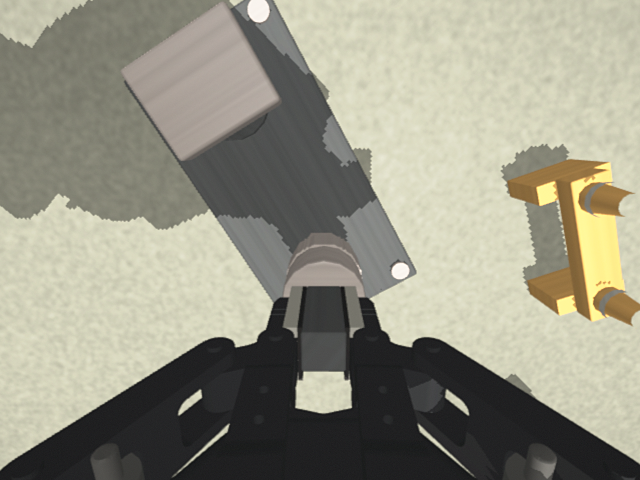

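View pics/d12.png

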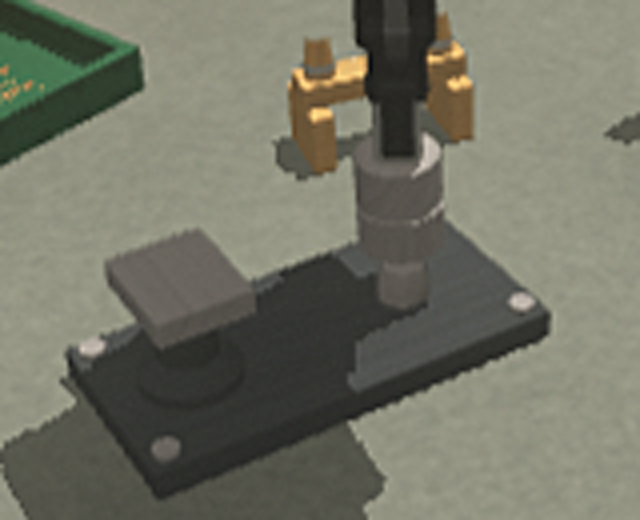

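Call:
carry_out(
  rows=[
    [[0,-0.1,0.3],0,0.5],
    [[0,-0.1,0.6],0,0.5],
    [[0,-0.1,1.0],0,0.5],
    [[0,-0.1,1.2],0,0.5],
  ],
)

```text
clock: 10.67
tcp_pos: [488.1, 128.6, 94.0]
ee_rot: [0.008, 0.928, 0.372, 0.013]
contact_force: [-0.4, 0.1, -2.2]
width: 15.2
```

Call:
carry_out(
  rows=[
    [[0,0,0.2],0,0.5],
    [[0,0,0.4],0,0.5],
    [[0,0,0.6],0,0.5],
    [[0,0,0.6],0,0.5],
  ],
)

```text
clock: 11.0
tcp_pos: [488.8, 128.6, 91.8]
ee_rot: [0.008, 0.928, 0.372, 0.014]
contact_force: [-4.9, -1.5, 29.0]
width: 15.0
```

Run:
```python
from h import *
T,o=pose();print(T[:3,2].round(4))
go((486.4,128.7,98),np.radians(-46.5)); go((486.4,128.7,90),np.radians(-46.5))
```

```text
[ 0.0324 -0.0047 -0.9995]
shift cm [-0.15 -0.15 -0.63] twist 0.004
shift cm [-0.17 -0.17  0.17] twist 0.004
```

Call:
carry_out(
  rows=[
    [[-0.1,-0.1,-0.5],0,0.5],
    [[-0.2,-0.2,-0.5],0,0.5],
    [[-0.2,-0.2,-0.2],0,0.5],
    [[-0.2,-0.2,0.1],0,0.5],
    [[-0.2,-0.2,0.1],0,0.5],
  ],
)

```text
clock: 11.42
tcp_pos: [486.2, 128.8, 91.8]
ee_rot: [0.008, 0.928, 0.372, 0.014]
contact_force: [-3.7, -0.1, 18.3]
width: 15.2
```

Run:
```python
from h import *
T,o=pose();print(o['tcp_pos'],o['contact_force'],o['torque'])
j,_,_=shot("side");cv2.imwrite("pics/d13.png",cv2.resize(j[200:330,200:360,::-1],None,fx=4,fy=4,interpolation=cv2.INTER_CUBIC))
j,_,_=shot("scene");cv2.imwrite("pics/s13.png",cv2.resize(j[180:310,300:460,::-1],None,fx=4,fy=4,interpolation=cv2.INTER_CUBIC))
```

```text
[486.1852161  128.78938023  91.8126412 ] [-3.67657487 -0.08710185 18.33737152] [0.05273748 0.71194411 0.00567503]
```

View pics/d13.png

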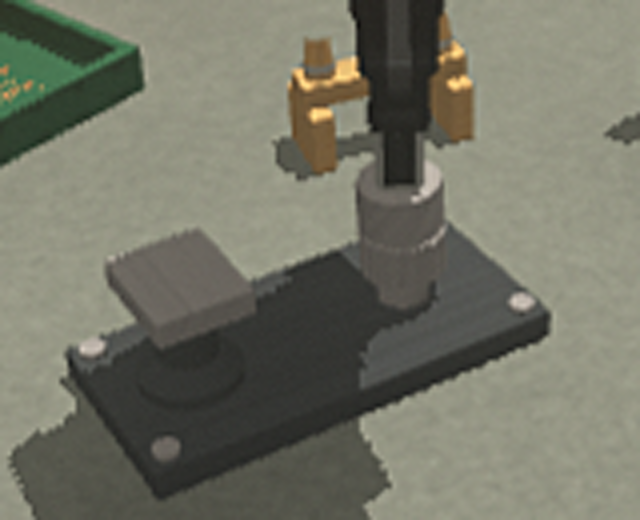

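View pics/s13.png

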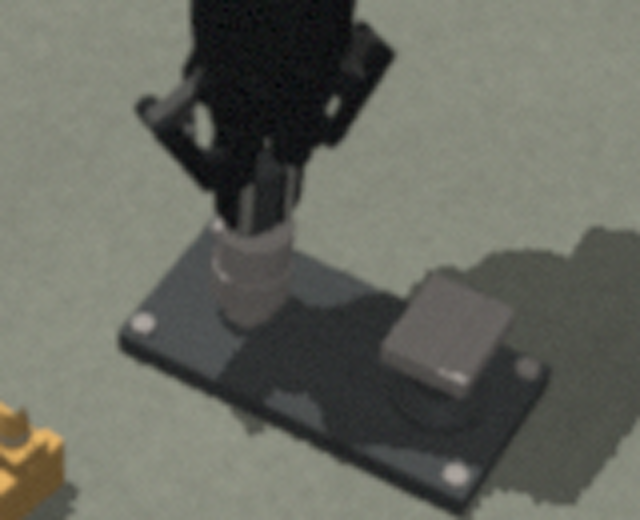

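Run:
```python
from h import *
for cam,(x0,y0) in (("side",(200,200)),("scene",(300,180))):
    j,K,W=shot(cam); f=W[:3,3].copy(); 
    for m in (16,33):
        out=[]
        for h in (m,m+48):
            c=np.array([486.2,128.8,h]); d=f-c; d[2]=0; d/=np.linalg.norm(d)
            out.append(((proj(K,W,c+20*d)-[x0,y0])*4).round())
        print(cam,m,out)
```

```text
side 16 [array([405., 318.]), array([401., 233.])]
side 33 [array([403., 289.]), array([400., 201.])]
scene 16 [array([243., 333.]), array([247., 271.])]
scene 33 [array([245., 312.]), array([249., 248.])]
```

Run:
```python
from h import *
j,_,_=shot("side");a=cv2.resize(j[225:290,270:330,::-1],None,fx=7,fy=8,interpolation=cv2.INTER_CUBIC)
k,_,_=shot("scene");b=cv2.resize(k[215:280,335:385,::-1],None,fx=7,fy=8,interpolation=cv2.INTER_CUBIC)
o=np.hstack([a,b]).astype(float)*1.7
cv2.imwrite("pics/x14.png",np.clip(o,0,255).astype(np.uint8))
```

```text
(no output)
```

View pics/x14.png

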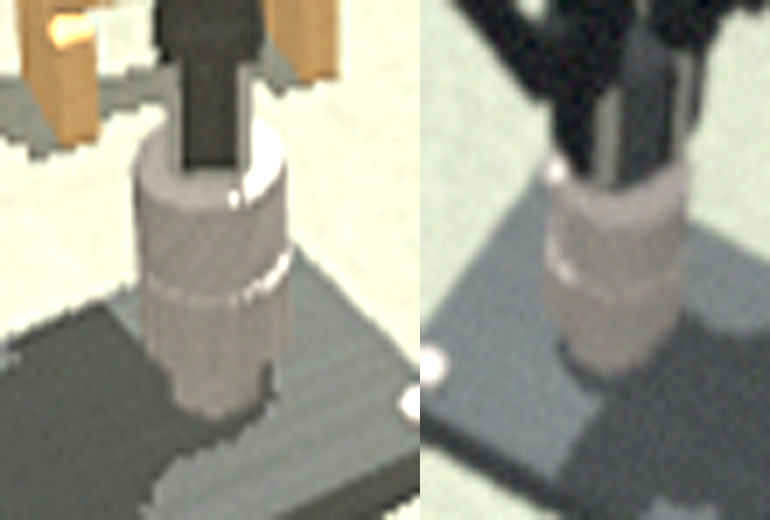

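Call:
carry_out(
  rows=[
    [[0,0,-1],0,0.5],
    [[0,0,-4],0,0.5],
    [[0,0,-7.5],0,0.5],
    [[0,0,-9],0,0.5],
    [[0,0,-9],0,0.5],
  ],
)

```text
clock: 12.13
tcp_pos: [485.4, 129.4, 184.1]
ee_rot: [0.009, 0.928, 0.373, 0.018]
contact_force: [0.5, -0.5, -3.3]
width: 15.3
```

Run:
```python
from h import *
T,o=pose();print(o['tcp_pos'],T[:3,2].round(4),o['width'])
go((490,-210,180),np.radians(-55.5))
```

```text
[485.35663535 129.40842018 184.05740312] [ 0.0396 -0.0043 -0.9992] 15.297088412183966
shift cm [-23.15  24.82   0.57] twist 0.162
```

Call:
carry_out(
  rows=[
    [[-2,2.2,0],0.04,0.5],
    [[-4.6,5,0],0.08,0.5],
    [[-7.3,7.9,0],0.12,0.5],
    [[-10,10.8,0],0.16,0.5],
    [[-12.5,13.4,0],0.16,0.5],
  ],
)

```text
clock: 12.55
tcp_pos: [486.6, -55.5, 182.6]
ee_rot: [0.007, 0.955, 0.297, 0.017]
contact_force: [0.8, 0.2, -3.3]
width: 15.2
```

Run:
```python
from h import *
T,o=pose();print(o['tcp_pos'],T[:3,2].round(4),o['width'])
go((490,-210,180),np.radians(-55.5))
```

```text
[486.63138013 -55.4773279  182.63862166] [ 0.0362 -0.0033 -0.9993] 15.199809284029806
shift cm [-8.49 12.92  0.33] twist 0.001
```

Call:
carry_out(
  rows=[
    [[-2.2,3.2,0],0,0.5],
    [[-4.4,6.5,0.1],0,0.5],
    [[-6.6,9.8,0.2],0,0.5],
    [[-8.3,12.5,0.3],0,0.5],
    [[-8.3,12.5,0.8],0,0.5],
  ],
)

```text
clock: 12.97
tcp_pos: [490.9, -212.9, 173.7]
ee_rot: [0.01, 0.956, 0.294, 0.017]
contact_force: [0.3, 0.0, -2.2]
width: 15.2
```

Call:
carry_out(
  rows=[
    [[0,0,3],0,0.5],
    [[0,0,6],0,0.5],
    [[0,0,8.5],0,0.5],
    [[0,0,10],0,0.5],
    [[0,0,10],0,0.5],
  ],
)

```text
clock: 13.38
tcp_pos: [491.5, -211.4, 68.3]
ee_rot: [0.005, 0.956, 0.294, 0.014]
contact_force: [0.3, -0.3, -2.9]
width: 15.1
```

Run:
```python
from h import *
T,o=pose();print(o['tcp_pos'],T[:3,2].round(4),o['width'],o['contact_force'])
```

```text
[ 491.51017898 -211.40252173   68.26938608] [ 0.0298 -0.0017 -0.9996] 15.07889006028398 [ 0.33503482 -0.33018692 -2.92647602]
```

Tilt equals that at the grasp; lower the last ~9 mm.

Call:
carry_out(
  rows=[
    [[0,0,0.3],0,0.5],
    [[0,0,0.6],0,0.5],
    [[0,0,0.8],0,0.5],
    [[0,0,0.9],0,0.5],
    [[0,0,0.9],0,0.5],
  ],
)

```text
clock: 13.8
tcp_pos: [492.2, -211.6, 59.8]
ee_rot: [0.006, 0.956, 0.294, 0.014]
contact_force: [-0.3, -0.4, -2.9]
width: 14.8
```

Call:
carry_out(
  rows=[
    [[0,0,0.1],0,0.5],
    [[0,0,0.1],0,0.5],
    [[0,0,0.1],0,0.5],
  ],
)

```text
clock: 14.05
tcp_pos: [492.6, -211.9, 59.4]
ee_rot: [0.006, 0.956, 0.294, 0.015]
contact_force: [-0.3, -0.1, -2.1]
width: 15.4
```

Call:
carry_out(
  rows=[
    [[0,0,0.1],0,0.5],
    [[0,0,0.2],0,0.5],
    [[0,0,0.2],0,0.5],
  ],
)

```text
clock: 14.3
tcp_pos: [492.8, -212.0, 59.3]
ee_rot: [0.007, 0.956, 0.294, 0.015]
contact_force: [-1.9, 0.7, 11.2]
width: 15.3
```

Firm contact with the counter. Release, rise.

Call:
carry_out(
  rows=[
    [[0,0,0],0,3],
    [[0,0,0],0,5],
    [[0,0,0],0,7],
    [[0,0,0],0,8],
    [[0,0,-1],0,8],
  ],
)

```text
clock: 14.72
tcp_pos: [491.5, -211.4, 68.0]
ee_rot: [0.005, 0.956, 0.294, 0.014]
contact_force: [-0.2, 0.3, 0.1]
width: 74.6
```

Call:
carry_out(
  rows=[
    [[0,0,-2],0,8],
    [[0,0,-5],0,8],
    [[0,0,-8],0,8],
    [[0,0,-11],0,8],
    [[0,0,-12],0,8],
  ],
)

```text
clock: 15.13
tcp_pos: [489.7, -212.3, 192.5]
ee_rot: [0.008, 0.956, 0.294, 0.016]
contact_force: [-1.1, -0.1, 1.3]
width: 79.6
```

Run:
```python
from h import *
T,o=pose();print(o['tcp_pos'],T[:3,2].round(4),o['joints'].round(3))
i,K,W=shot("wrist","w15")
for y in (-76,14): go((459,-313,190),np.radians(y))
```

```text
[ 489.66156663 -212.28883456  192.47671646] [ 0.0361 -0.0062 -0.9993] [-0.628  0.457  1.735  0.02   0.916  0.334]
shift cm [-8.22  6.56  0.22] twist 0.353
shift cm [-8.22  6.56  0.22] twist -1.219
```

View pics/w15.png

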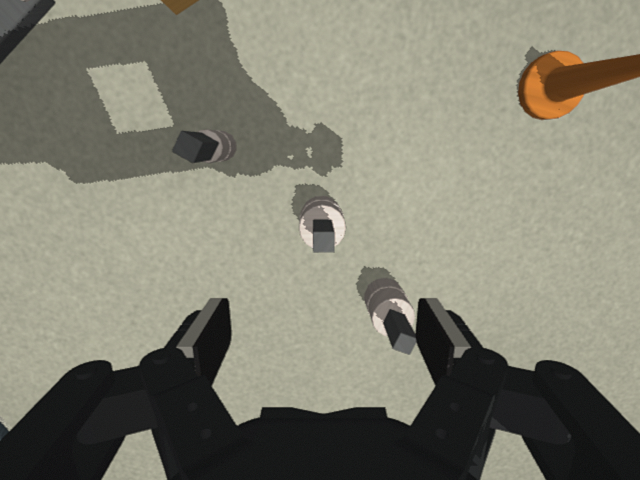

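Call:
carry_out(
  rows=[
    [[-2.5,2,0],0.1,8],
    [[-5,4,0.1],0.2,8],
    [[-7.4,5.9,0.2],0.3,8],
    [[-8,6.4,0.2],0.35,8],
    [[-8,6.4,0.2],0.35,8],
  ],
)

```text
clock: 15.6
tcp_pos: [458.8, -312.6, 189.1]
ee_rot: [0.006, 0.992, 0.121, 0.018]
contact_force: [1.1, -0.3, 0.6]
width: 80.0
```

Run:
```python
from h import *
T,o=pose();print(o['tcp_pos'],T[:3,2].round(4))
i,K,W=shot("wrist"); 
np.savez("w16",K=K,W=W,i=i)
print(proj(K,W,(459.1,-313.6,90)))
cv2.imwrite("pics/w16.png",cv2.resize(i[180:300,260:400,::-1],None,fx=5,fy=5,interpolation=cv2.INTER_CUBIC))
```

```text
[ 458.84563894 -312.5653058   189.08100058] [ 0.0361 -0.0067 -0.9993]
[324.02706504 247.14802594]
```

View pics/w16.png

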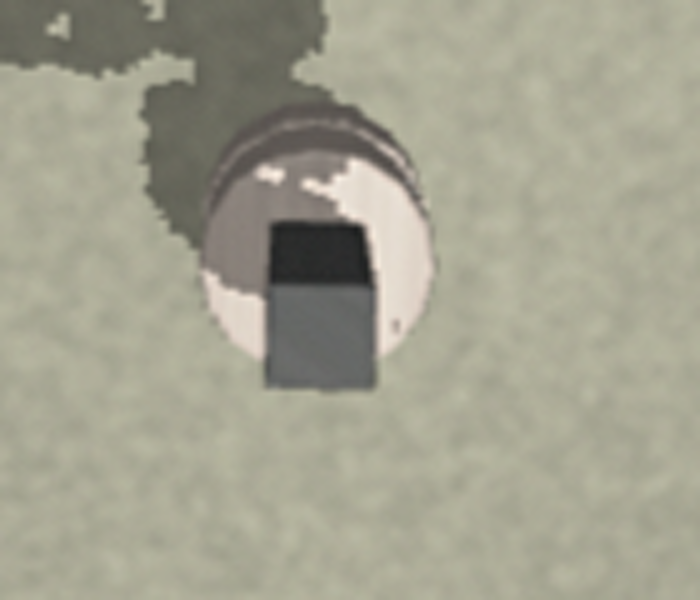

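Run:
```python
from h import *
go((459.1,-313.6,61),np.radians(-76))
```

```text
shift cm [-0.48  0.1  12.8 ] twist 0.002
```

Call:
carry_out(
  rows=[
    [[-0.1,0,4],0,8],
    [[-0.3,0.1,8],0,8],
    [[-0.4,0.1,11.5],0,8],
    [[-0.4,0.1,12.6],0,6],
    [[-0.4,0.1,12.6],0,4],
  ],
)

```text
clock: 16.07
tcp_pos: [458.1, -310.2, 59.7]
ee_rot: [0.001, 0.992, 0.123, 0.015]
contact_force: [0.3, -0.3, -0.6]
width: 57.6
```

Call:
carry_out(
  rows=[
    [[0,0,0],0,2],
    [[0,0,0],0,0.5],
    [[0,0,0],0,0.5],
    [[0,0,0],0,0.5],
    [[0,0,0],0,0.5],
  ],
  squeeze=70,
)

```text
clock: 16.48
tcp_pos: [459.2, -311.2, 61.5]
ee_rot: [0.003, 0.992, 0.123, 0.016]
contact_force: [-0.7, 0.2, 3.2]
width: 14.9
```

Run:
```python
from h import *
T,o=pose();print(o['tcp_pos'],T[:3,2].round(4),T[:3,1].round(3),o['width'],o['contact_force'])
```

```text
[ 459.21499689 -311.19955685   61.49102339] [ 0.0327 -0.0015 -0.9995] [ 0.245 -0.97   0.009] 14.925161265769171 [-0.72661934  0.18039323  3.18532262]
```

Call:
carry_out(
  rows=[
    [[0,0,-1],0,0.5],
    [[0,0,-4],0,0.5],
    [[0,0,-8],0,0.5],
    [[0,0,-11],0,0.5],
    [[0,0,-11],0,0.5],
  ],
)

```text
clock: 16.9
tcp_pos: [458.0, -313.5, 178.1]
ee_rot: [0.008, 0.992, 0.124, 0.02]
contact_force: [1.0, -1.4, -2.8]
width: 15.3
```

Run:
```python
from h import *
T,o=pose();print(o['tcp_pos'],T[:3,2].round(4),T[:3,1].round(3),o['width'],o['contact_force'])
go((486.4,128.7,170),np.radians(-76.5))
```

```text
[ 458.03914099 -313.54376042  178.07722184] [ 0.0412 -0.0105 -0.9991] [ 0.245 -0.969  0.02 ] 15.284146911621233 [ 0.97357994 -1.43858128 -2.83347175]
shift cm [ 13.57 -42.19   0.46] twist 0.013
```

Call:
carry_out(
  rows=[
    [[0.8,-2.5,-0.3],0,0.5],
    [[1.9,-6,-0.5],0,0.5],
    [[3.1,-9.8,-0.5],0.01,0.5],
    [[4.4,-13.6,-0.3],0.01,0.5],
    [[5.6,-17.4,-0.2],0.01,0.5],
  ],
)

```text
clock: 17.32
tcp_pos: [468.2, -129.1, 178.2]
ee_rot: [0.007, 0.993, 0.118, 0.019]
contact_force: [1.6, 1.2, -3.4]
width: 15.1
```

Run:
```python
from h import *
T,o=pose();print(o['tcp_pos'],T[:3,2].round(4))
go((486.4,128.7,170),np.radians(-76.5))
```

```text
[ 468.22643251 -129.06875139  178.1585609 ] [ 0.0394 -0.0094 -0.9992]
shift cm [  7.78 -24.65   0.65] twist 0.001
```

Call:
carry_out(
  rows=[
    [[1.3,-4,0],0,0.5],
    [[2.4,-7.8,0],0,0.5],
    [[3.6,-11.5,0.1],0,0.5],
    [[4.8,-15.2,0.2],0,0.5],
    [[6,-19,0.3],0,0.5],
  ],
)

```text
clock: 17.73
tcp_pos: [480.8, 71.6, 173.3]
ee_rot: [0.007, 0.993, 0.118, 0.018]
contact_force: [1.0, -0.6, -4.1]
width: 14.8
```

Run:
```python
from h import *
T,o=pose();print(o['tcp_pos'],T[:3,2].round(4))
go((486.4,128.7,115),np.radians(-76.5))
```

```text
[480.78328376  71.56061049 173.31931534] [ 0.0373 -0.0093 -0.9993]
shift cm [ 1.69 -5.53  5.8 ] twist 0.001
```

Call:
carry_out(
  rows=[
    [[1.1,-3.5,0.5],0,0.5],
    [[1.7,-5.2,1.5],0,0.5],
    [[1.7,-5.2,3.5],0,0.5],
    [[1.7,-5.2,5.3],0,0.5],
    [[1.7,-5.2,5.3],0,0.5],
  ],
)

```text
clock: 18.15
tcp_pos: [483.8, 126.1, 116.9]
ee_rot: [0.007, 0.993, 0.119, 0.014]
contact_force: [-1.3, -0.7, -3.1]
width: 14.9
```

Run:
```python
from h import *
T,o=pose();print(o['tcp_pos'],T[:3,2].round(4),o['joint_velocities'].round(2))
go((486.4,128.7,95),np.radians(-76.5))
i,K,W=shot("wrist","w17")
```

```text
[483.76252061 126.07927982 116.94808607] [ 0.0288 -0.0097 -0.9995] [-0.02 -0.05 -0.02  0.    0.06 -0.  ]
shift cm [ 0.26 -0.23  2.2 ] twist 0.002
```

View pics/w17.png

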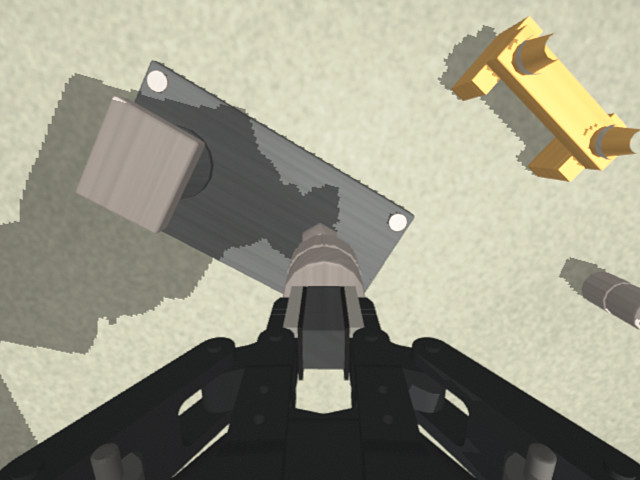

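Call:
carry_out(
  rows=[
    [[0.1,-0.1,0.5],0,0.5],
    [[0.2,-0.2,1.0],0,0.5],
    [[0.2,-0.2,1.6],0,0.5],
    [[0.2,-0.2,1.8],0,0.5],
    [[0.2,-0.2,1.8],0,0.5],
  ],
)

```text
clock: 18.62
tcp_pos: [486.5, 127.7, 100.0]
ee_rot: [0.007, 0.993, 0.118, 0.014]
contact_force: [-0.3, 0.2, -4.9]
width: 15.2
```

Run:
```python
from h import *
T,o=pose();print(o['tcp_pos'],T[:3,2].round(4),o['contact_force'])
go((486.4,128.7,88),np.radians(-76.5))
```

```text
[486.49015277 127.73523471  99.97524667] [ 0.0301 -0.0096 -0.9995] [-0.299585    0.18612755 -4.87885119]
shift cm [-0.02 -0.12  1.2 ] twist 0.001
```

Call:
carry_out(
  rows=[
    [[-0.05,-0.1,0.3],0,0.5],
    [[-0.05,-0.1,0.6],0,0.5],
    [[-0.05,-0.1,0.9],0,0.5],
    [[-0.05,-0.1,1.2],0,0.5],
    [[-0.05,-0.1,1.2],0,0.5],
  ],
)

```text
clock: 19.03
tcp_pos: [486.4, 128.6, 87.5]
ee_rot: [0.006, 0.993, 0.118, 0.015]
contact_force: [0.5, 0.2, -3.9]
width: 15.2
```

Run:
```python
from h import *
T,o=pose();print(o['tcp_pos'],T[:3,2].round(4),o['contact_force'],o['torque'])
go((486.4,128.7,77),np.radians(-76.5))
```

```text
[486.36626592 128.5500407   87.53807388] [ 0.0304 -0.0094 -0.9995] [ 0.51489854  0.22742721 -3.87583074] [ 0.09751408 -0.0882456   0.02434949]
shift cm [-0.02 -0.03  1.05] twist 0.001
```

Already 7 mm below the nut top without contact: this is the 26 mm one. Continue gently.

Call:
carry_out(
  rows=[
    [[0,0,0.2],0,0.5],
    [[0,0,0.4],0,0.5],
    [[0,0,0.5],0,0.5],
    [[0,0,0.5],0,0.5],
  ],
)

```text
clock: 19.37
tcp_pos: [486.9, 128.6, 82.4]
ee_rot: [0.006, 0.993, 0.118, 0.015]
contact_force: [1.2, 0.4, -4.5]
width: 15.4
```

Call:
carry_out(
  rows=[
    [[0,0,0.2],0,0.5],
    [[0,0,0.4],0,0.5],
    [[0,0,0.6],0,0.5],
    [[0,0,0.6],0,0.5],
  ],
)

```text
clock: 19.7
tcp_pos: [487.1, 128.4, 77.6]
ee_rot: [0.007, 0.993, 0.118, 0.015]
contact_force: [-2.1, -1.0, 8.2]
width: 14.8
```

Call:
carry_out(
  rows=[
    [[0,0,0.1],0,0.5],
    [[0,0,0.2],0,0.5],
    [[0,0,0.2],0,0.5],
    [[0,0,0.2],0,0.5],
  ],
)

```text
clock: 20.03
tcp_pos: [487.1, 128.4, 77.5]
ee_rot: [0.007, 0.993, 0.118, 0.016]
contact_force: [-3.3, -0.3, 14.3]
width: 15.1
```

Run:
```python
from h import *
T,o=pose();print(o['tcp_pos'],T[:3,2].round(4),o['contact_force'],o['torque'],o['width'])
j,_,_=shot("side");a=cv2.resize(j[215:310,210:340,::-1],None,fx=6,fy=6,interpolation=cv2.INTER_CUBIC)
cv2.imwrite("pics/d18.png",np.clip(a*1.4,0,255).astype(np.uint8))
k,K,W=shot("scene","s18")
f=W[:3,3]
```

```text
[487.09355551 128.39244025  77.51499665] [ 0.0325 -0.0094 -0.9994] [-3.34239385 -0.29368674 14.3334696 ] [0.19700027 0.54566995 0.05758507] 15.081399836073656
```

View pics/d18.png

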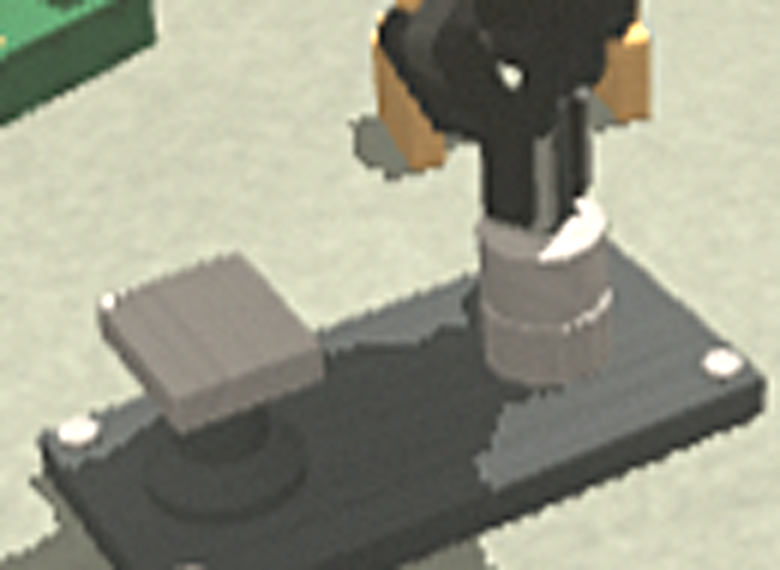

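View pics/s18.png

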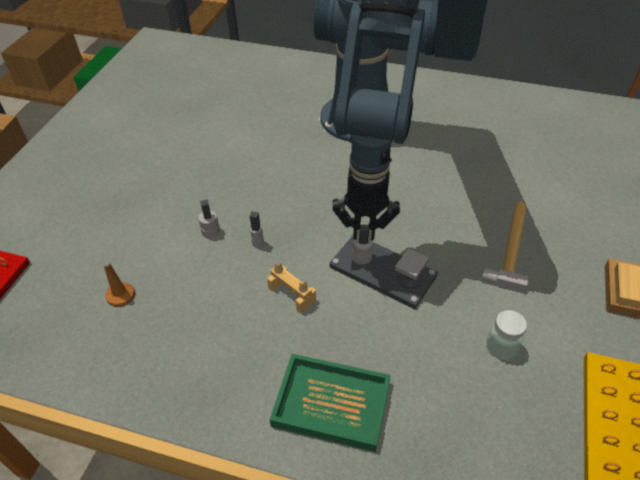

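Run:
```python
from rig import workorder,readout
print(workorder.finish_job()); o=readout.observe(); print(o['clock'],o['tcp_pos'],o['contact_force'],o['width'])
```

```text
the job is handed in; nothing more can be done
None
the job is handed in; nothing more can be done
```

The right socket is fully down over the nut and still held in the gripper. I handed the job in at about 20 s of the 72 s allowed.

- **Ring stand:** I lifted it off the plate and stood it upright on the counter at about (608, 16).
- **Wrong sockets:** The wide socket nearer the plate stopped on top of the nut. It halted about 16 mm above its home height with 18–29 N of push, in two tries. I put it back upright at about (493, -212). The slim one was plainly too small, so I never moved it.
- **Right socket:** The other wide socket slid down the whole 17 mm without resistance. Contact came at TCP height 77.5 mm, which is where I expected it to be home.

**Last checks:**
- The arm was pushing down with about 14 N and the grip was closed on the adapter at 15 mm.
- The side picture shows the socket's mouth on the plate.
- The scene picture shows the stand and the two left-over sockets upright. The hammer, jar and ring cone are where they were.

**Not perfect:**
- The tool drifted to about 2° off vertical during the moves. The socket was gripped at nearly that same tilt, so it stands within about half a degree of upright relative to when I picked it up.
- I could not take readings after handing in.

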